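Find the slope on a hump mould with the pendulum gauge

ROBOT

A 7-joint arm with a two-finger parallel gripper is mounted at the origin on the work surface. World frame = base frame: x ahead of the robot, y to its left, z up, the work surface at z = 0. Lengths are in m, angles in rad, forces in N, time in s.
With the tool pointing down it reaches from about 0.425 to 1.025 m from the base axis. Payload 3.6 kg.
Tool frame: the origin (TCP) lies on the front face of the gripper's body, between the roots of the fingers; the fingertips stand bot.nose_length ahead of it and the grasp point (between the pads) lies 54 mm ahead of it (bot.nose_length is the distance from the TCP to the fingertips, in m); z points along the fingers, y is the line along which they close (so a half turn about z gives the same grasp; the last joint's range is limited). The gripper opens to 85 mm and grips with 20 to 120 N. Pads are 22 mm wide; open, the fingers measure 114 mm over their backs; the gripper's body (76 mm by 85 mm) begins 54 mm behind the grasp point. The pads swing forward as they close: fully open they stand 13 mm farther back than shut.
Start: joints at [1.204, 0.591, 0.048, 1.609, -0.033, 0.943, -0.034], TCP at [0.195, -0.698, 0.304] pointing down, gripper open.
Joint ranges: [-2.69, 2.69], [-0.47, 2.24], [-1.27, 1.36], [0.19, 2.51], [-1.53, 4.68], [0.08, 2.07], [-3.09, 3.09]. Speed limits (rad/s): [2.57, 2.57, 3.14, 3.14, 3.14, 3.14, 3.14].

INTERFACE

Orientations are given as a rotation vector (axis times angle).
In Python, from plant import bot gives the robot as it stands.
- The arm moves only by the tool move_arm, never from a script. Its argument "commands" is a list of rows, each a list of 7 numbers: the opening, from 0 (shut) to 1 (fully open), then the shift along the world's x, y, z as a fraction of full scale, then the turn, a rotation vector about the world's x, y, z as a fraction of full scale. In form: [[jaw, x, y, z, wx, wy, wz], ...]. A call has 1 to 12 rows; each row shifts and turns the commanded pose from where the row before left it; what a row does not reach is not made up. Full scale, the value 1, is 1 m for a shift and 0.15 rad for a turn. A row lasts 1/8 s, in which the tool goes at most 62.5 mm and 10.7 degrees, less where a joint would pass 70% of its speed; a pose out of reach is approached as far as the arm can. A call with a number of a shift or a turn outside -1 to 1 is refused whole. A call with a gripper value outside its range is refused whole. The fingers move at their own pace and stop on an object; "newtons" is the grip in N (left out, the last holds). Time passes only in rows, so rows that do not move let the fingers close. It gives the time, the measured TCP pose, the force, the opening and the grip force at its end, in the units of the state.
- bot.read_state(): the state, without advancing time (a new reading comes with each control period).
- bot.camera(name): name is "side" or "top"; returns a dict with "frame" (400x640x3 uint8, red, green, blue), "vfov" (degrees; the focal length in pixels is half the picture's height over the tangent of half this angle, whatever the lens; pixels are square), "cx", "cy" (the principal point, pixels), "xyz" and "orientation" of the camera in the world. Camera axes: x right, y up, looking along -z (the intrinsics and any distortion apply to the point x, -y, -z); pixel columns grow to the right and rows downward; lengths in m; the calibration is good to about 2 mm. A picture is of the moment at which its call begins. There is no depth.
- bot.sign_off(): hands the job in; it is judged then, once.
The state is a dict: "time": time; "q": joint angles; "qd": joint speeds; "effort": joint torques, N m; "tcp_pos": TCP position; "tool_rot": TCP orientation; "ft_force": force on the tool from outside, world axes, zero at the start; "ft_torque": the same for the moment, N m; "grip_width": opening from 0.0 (shut) to 1.0 (fully open); "gripper_force": force on a finger pad.
Only numpy, scipy, OpenCV 4.12 (cv2) and the standard library are available. Lean on these libraries where they do the work, as an engineer would, in place of code of your own. Each camera call takes 0.05 s, during which the arm holds its last target. There are 200 camera calls.

TASK

Pile the loose flat bat squarely on the bat that is fixed to the table by a steel plate, and the round-backed hump mould squarely on top of that, and let go. Then pick up the pendulum angle gauge by its wooden handle, set it down level across the crown of the mould, and rock it over the ridge until its swinging pointer settles on the mark. Finish while still holding the gauge there, at rest and with its foot on the ridge, so that the potter can scribe the line; leave everything else where it stands.

Things in the scene. Friction and masses are not known exactly. Their poses are not given: they have to be found in the camera images.
- base: the fixed bat: wooden board 50 mm (x) by 120 mm (y), top face 18 mm above the table, on a steel mounting plate 90 mm (x) by 126 mm (y) by 4 mm screwed to the table, which shows 20 mm wide along both long sides; does not move. Origin: centre of the underside, z up.
- base_top (a point): centre of the top face of the fixed bat, 18 mm above the table.
- bat: the loose bat, ~0.09 kg: plain wooden board 50 mm (x) by 120 mm (y) by 18 mm thick, lying flat on the table, without any plate. Origin: centre of the underside, z up. Its x and y belong along those of the fixed bat (either way round).
- mould: loose hump mould, ~0.3 kg: wooden board 48 (x) by 120 (y) by 18 mm with a plaster ridge across its middle: a round bar along x, radius 22 mm, 50 mm long (flat upright ends at x = +-25 mm, good to pinch), axis 24 mm and crown 46 mm above the underside. Origin: centre of the underside, z up. Its x and y belong along the bats' (either way round).
- mould_crown (a point): middle of the crown line of the ridge, 46 mm above the mould's underside.
- gauge: loose pendulum angle gauge, ~0.3 kg: flat aluminium foot 40 (x) by 100 (y) by 10 mm; upright dial plate 6 mm thick, 100 mm wide (y), to 91 mm high, pale ticked face (5 degrees a tick) to +x; on top a wooden handle 22 (x) by 36 mm (y), 90 to 132 mm above the underside, to pinch across x. Origin: centre of the underside, z up. Used with its y across the ridge, x along it (either way).
- gauge_handle (a point): centre of the handle block, 111 mm above the gauge's underside.
- pointer (a joint): swinging pointer on the dial face, a 60 mm pendulum hanging from a pivot 82 mm above the gauge's underside, settles in about a second. 0 when the gauge stands level; reads the gauge's lean in rad, positive when the gauge's top leans towards its own +y (the pointer's tip then stands on the +y side of the dial).
- mark (a joint): the mark: a short wide dark tab at the rim of the dial on its +y side, stiffly set before the start, 0.18 to 0.34 rad from the dial's middle line about the same pivot. Pointer and mark coincide when joint pointer equals joint mark.
- pointer_tip (a point): tip of the pointer, 60 mm from the pivot.
- mark_tip (a point): middle of the mark, 60 mm from the pivot.
- bowl: bystander: terracotta bowl, 90 mm across, 50 mm high. Origin: centre of the underside.
- cup: bystander: terracotta cup, 68 mm across, 65 mm high. Origin: centre of the underside.
- jar: bystander: white jar with steel lid, 64 mm across, 55 mm high. Origin: centre of the underside.
- scraper: bystander: spatula 200 mm long lying on the table.
- brush: bystander: brush 180 mm long lying on the table.
- disc: bystander: round wooden bat 100 mm across, 16 mm thick. Origin: centre of the underside.

How it is judged:
On the way, in this order (a step that is already met when the one before it is completed fails the run):
1. the loose bat lies squarely on the fixed one, let go (distance between bat and base_top below 0.009 m and angle between the y axis of bat and the y axis of base, either way round below 0.1 rad and angle between bat's own z axis and vertical below 0.05 rad and contact force between the fingers and bat below 0.1 N), for 0.2 s.
2. the mould lies squarely on the two bats, let go (distance between bat and base_top below 0.009 m and angle between the y axis of each of bat, mould and the y axis of base, either way round below 0.1 rad and angle between each of bat, mould's own z axis and vertical below 0.05 rad and horizontal distance between mould and base_top below 0.01 m and z of mould in the frame of base_top between 0.015 and 0.021 m and contact force between the fingers and mould below 0.1 N), for 0.2 s.
3. the gauge, held, stands level on the crown of the mould (contact force between gauge and mould above 0.3 N and contact force between the fingers and gauge above 1 N and angle between gauge's own z axis and vertical below 0.1 rad and z of gauge in the frame of mould above 0.04 m), for 0.2 s.
At the end, for the whole second after the job is handed in: Gauge gripped, at rest, foot on the ridge (x axes within 0.2 rad), carried by nothing else; pointer still, tip within 4 mm (3.8 degrees) of the mark; bat and mould flat on the fixed bat within 9 and 10 mm and 0.1 rad, untouched by fingers; bystanders within 30 mm (all of step 2 and distance between pointer_tip and mark_tip below 0.004 m and velocity of joint pointer between -0.15 and 0.15 rad/s and linear speed of gauge below 0.02 m/s and contact force between the fingers and gauge above 1 N and contact force between gauge and mould above 0.3 N and z of gauge in the frame of mould above 0.03 m and angle between the x axis of gauge and the x axis of mould, either way round below 0.2 rad and contact force between each of gauge, the fingers and bat below 0.1 N and contact force between gauge and base below 0.1 N); the arm keeps its last pose, push and grip.
It fails at once if a bystander was disturbed (moved over 30 mm) (distance of any of bowl, cup, jar, scraper, brush, disc from where it was at the start of the episode above 0.03 m).
It also fails if it takes over 72 s, if anything falls off the work surface, if the arm or the gripper's body presses on something with over 40 N, if the wrist force passes 120 N, or if a joint passes its speed limit or range.

## Working session

There is one attempt and no reset: what is moved stays moved. The work goes in short steps, Python scripts to look and compute and a tool call to move; the robot and the scene stay as the last step left them, time stands still between calls to the robot, and variables do not carry over. Pictures are saved under pics/ and viewed, at most 10 in all, crops included, and the job is handed in when it is done.

Besides the shell and the picture viewer there is one more tool, called after ">>>" as a command line: name --pt "numbers of a row" for each row, then --argument value for the rest. move_arm: Moves the arm, as the interface text tells. Shift numbers are shares of 1 m and turn numbers shares of 0.15 rad, none past 1 either way. Its arguments: {"type":"object","properties":{"commands":{"type":"array","items":{"type":"array","items":{"type":"number","minimum":-1,"maximum":1}}},"newtons":{"type":"number"}},"required":["commands"]}

```bash
ls; mkdir -p pics; cat > h.py <<'E'
import numpy as np, cv2
from scipy.spatial.transform import Rotation as R
from plant import bot
def cam(n,save=None):
    c=bot.camera(n)
    if save: cv2.imwrite('pics/'+save,c['frame'][:,:,::-1])
    return c
E
python3 - <<'E'
from h import *
s=bot.read_state();print({k:np.round(v,3).tolist() for k,v in s.items()},bot.nose_length)
for n in('top','side'):
    c=cam(n,n+'0.png');print({k:v for k,v in c.items() if k!='frame'})
E
```

```text
pics
{'time': 0.0, 'q': [1.205, 0.592, 0.048, 1.61, -0.033, 0.943, -0.034], 'qd': [-0.001, -0.002, 0.0, -0.001, 0.001, 0.0, 0.0], 'effort': [-0.0, -54.869, 1.547, -19.812, 0.009, 0.009, -0.0], 'tcp_pos': [0.195, -0.698, 0.303], 'tool_rot': [-3.11, -0.427, 0.001], 'ft_force': [-0.565, -0.337, 0.529], 'ft_torque': [-0.013, 0.001, 0.014], 'gripper_force': 0.0, 'grip_width': 0.998} 0.0726
{'vfov': 44.87529047111015, 'cx': 327.34812378062327, 'cy': 198.5560453716778, 'xyz': array([ 0.5210719 , -0.00882044,  1.77417214]), 'orientation': array([ 0.04119493, -0.02643392, -1.56750933])}
{'vfov': 55.21610124173531, 'cx': 327.4242333633914, 'cy': 197.44012611402871, 'xyz': array([0.24898929, 0.88838512, 1.14131818]), 'orientation': array([ 0.18206534, -0.9970509 , -2.56076237])}
```

View pics/top0.png

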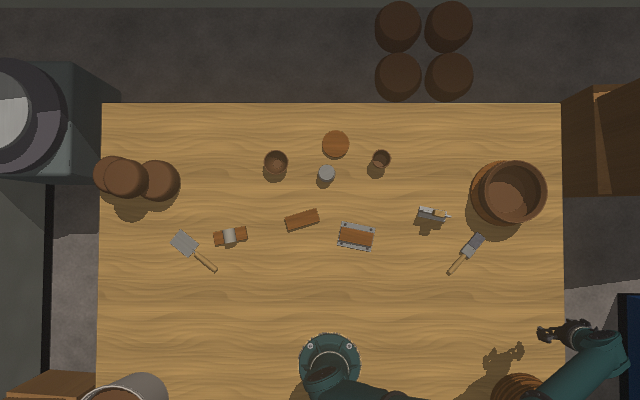

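View pics/side0.png

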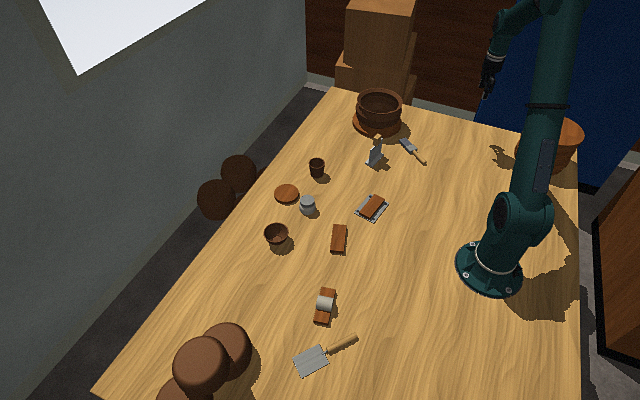

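The top view shows the mould at about (230,237), the loose bat at (301,219), the fixed bat on its plate at (355,237) and the gauge at (432,215). The scraper and brush lie to either side, and the round bystanders are around row 160. Next I'll measure from colour masks.

```bash
cat >> h.py <<'E'
def K(c): return 200/np.tan(np.radians(c['vfov'])/2)
def ray(c,u,v,z):
    """pixel -> world point on plane z"""
    f=K(c); d=R.from_rotvec(c['orientation']).apply([(u-c['cx'])/f,-(v-c['cy'])/f,-1])
    o=np.array(c['xyz']); return o+d*(z-o[2])/d[2]
def proj(c,P):
    p=R.from_rotvec(c['orientation']).inv().apply(np.array(P)-c['xyz']); f=K(c)
    return np.array([c['cx']+f*p[...,0]/-p[...,2], c['cy']-f*p[...,1]/-p[...,2]]).T
def blobs(c,win,lo,hi,amin=20):
    x0,y0,x1,y1=win; im=cv2.resize(c['frame'][y0:y1,x0:x1],None,fx=4,fy=4,interpolation=cv2.INTER_CUBIC)
    m=cv2.inRange(cv2.cvtColor(im,cv2.COLOR_RGB2HSV),np.array(lo),np.array(hi))
    m=cv2.morphologyEx(m,cv2.MORPH_OPEN,np.ones((5,5)))
    cs,_=cv2.findContours(m,cv2.RETR_EXTERNAL,cv2.CHAIN_APPROX_NONE); out=[]
    for k in cs:
        if cv2.contourArea(k)>amin*16:
            b=cv2.boxPoints(cv2.minAreaRect(k)); out.append((cv2.contourArea(k)/16,(b+.5)/4-.5+[x0,y0]))
    return sorted(out,key=lambda t:-t[0]),m
E
python3 - <<'E'
from h import *
c=cam('top'); f=c['frame']
hsv=cv2.cvtColor(f,cv2.COLOR_RGB2HSV)
for n,(u,v) in dict(bat=(301,219),base=(355,237),mb=(218,238),mb2=(242,235),ridge=(230,237),table=(300,260),plate=(340,245),shadow=(310,228),foot=(425,212),g2=(432,215),handle=(447,214)).items(): print(n,hsv[v-1:v+2,u].tolist())
im=cv2.resize(f[195:260,205:385],None,fx=4.4,fy=4.4,interpolation=cv2.INTER_CUBIC)
im2=cv2.resize(f[195:245,405:465],None,fx=5,fy=5,interpolation=cv2.INTER_CUBIC)
s=cam('side')['frame']; im3=cv2.resize(s[130:180,350:410],None,fx=5,fy=5,interpolation=cv2.INTER_CUBIC)
W=np.zeros((im.shape[0]+250,792,3),np.uint8);W[:im.shape[0],:]=im[:,:792];W[-250:,:300]=im2;W[-250:,320:620]=im3
cv2.imwrite('pics/crop1.png',W[:,:,::-1]);print(W.shape)
E
```

```text
bat [[14, 163, 117], [15, 165, 119], [14, 159, 122]]
base [[14, 162, 120], [14, 159, 117], [15, 163, 119]]
mb [[15, 166, 132], [14, 167, 127], [15, 162, 120]]
mb2 [[14, 165, 127], [14, 162, 129], [15, 167, 128]]
ridge [[19, 45, 154], [18, 46, 154], [21, 43, 153]]
table [[18, 131, 148], [18, 132, 155], [18, 130, 159]]
plate [[15, 23, 111], [18, 27, 125], [18, 133, 159]]
shadow [[18, 129, 160], [18, 130, 155], [17, 129, 144]]
foot [[10, 9, 171], [17, 48, 75], [15, 36, 86]]
g2 [[19, 129, 73], [18, 84, 82], [18, 27, 96]]
handle [[18, 138, 163], [18, 121, 165], [23, 14, 168]]
(536, 792, 3)
```

View pics/crop1.png

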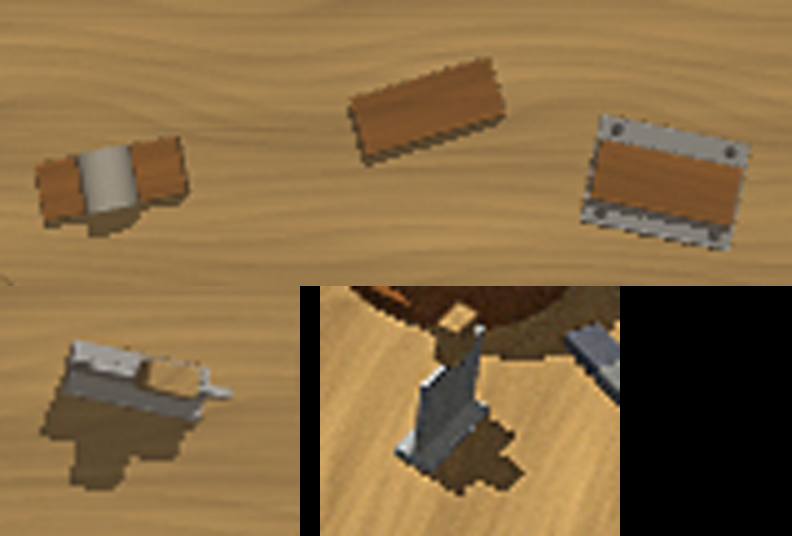

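The crop shows the bats and the mould clearly: top faces are bright brown with a dark shaded side. The gauge's handle top is at about (440,213.5) in the full image, and the foot's dark long side faces the robot. Now I'll take numeric poses from the masks.

```bash
cat > m.py <<'E'
from h import *
def rect(c,b,z):
    P=np.array([ray(c,u,v,z)[:2] for u,v in b]); e1=P[1]-P[0];e2=P[2]-P[1]
    L,S=(e1,e2) if np.linalg.norm(e1)>np.linalg.norm(e2) else (e2,e1)
    return P.mean(0).round(4),np.linalg.norm([L,S],axis=1).round(4),round(np.degrees(np.arctan2(L[1],L[0]))%180,1)
if __name__=='__main__':
    for n,ws in dict(top=dict(bat=(275,200,328,240),base=(330,215,380,258),mould=(205,220,255,255)),side=dict(bat=(320,215,360,262),base=(350,185,395,230),mould=(305,280,345,335))).items():
        c=cam(n)
        for k,w in ws.items():
            o,_=blobs(c,w,(8,140,98 if n=='top' else 70),(17,255,255))
            for a,b in o: print(n,k,round(a),b.round(1).tolist(),*rect(c,b,.018))
    c=cam('top')
    for k,w,z in(('plate',(330,215,380,258),.004),('ridge',(205,220,255,255),.04),('gauge',(405,195,465,245),.03)):
        for a,b in blobs(c,w,(0,0,90),(40,75,255))[0]: print(k,round(a),b.round(1).tolist(),*rect(c,b,z))
    print('handle',ray(c,440,213.5,.132))
    s=cam('side'); print('handle side',ray(s,350+(458-320)/5,130+(318-286)/5,.132))
    for p in [(.45,-.4,0)]: print(proj(c,p),proj(s,p))
    # gauge foot corners in side view
    for u,v in((397,452),(430,473),(488,408)): print('footside',ray(s,350+(u-320)/5,130+(v-286)/5,.008).round(3))
    for u,v in((68,384),(197,418),(75,342)): print('foottop',ray(c,405+u/5,195+(v-286)/5,.01).round(3))
E
python3 m.py
```

```text
top bat 442 [[283.6, 216.7], [315.7, 207.0], [319.8, 220.7], [287.8, 230.4]] [0.5234 0.1005] [0.1214 0.0518] 107.0
top base 410 [[338.7, 239.5], [341.3, 226.3], [373.1, 232.7], [370.4, 245.8]] [ 0.4613 -0.0957] [0.1171 0.0485] 78.9
top mould 135 [[234.0, 227.4], [244.9, 225.2], [247.6, 238.4], [236.6, 240.6]] [0.4713 0.3212] [0.049  0.0405] 11.9
top mould 118 [[212.0, 231.6], [221.6, 229.9], [224.0, 243.2], [214.4, 244.9]] [0.4547 0.4037] [0.0488 0.0355] 11.1
side bat 369 [[329.0, 249.9], [332.3, 222.8], [346.9, 224.5], [343.6, 251.7]] [0.5249 0.1029] [0.1231 0.055 ] 107.5
side base 282 [[358.6, 211.8], [375.3, 190.9], [385.2, 198.9], [368.5, 219.7]] [ 0.4617 -0.0942] [0.1336 0.0557] 80.0
side mould 171 [[312.0, 320.3], [314.6, 308.2], [330.9, 311.8], [328.2, 323.8]] [0.4564 0.4046] [0.0523 0.0403] 10.9
side mould 128 [[318.5, 294.4], [320.5, 285.4], [335.7, 288.7], [333.7, 297.8]] [0.4736 0.3207] [0.0512 0.0334] 10.2
plate 150 [[340.1, 225.8], [341.2, 220.3], [375.2, 227.3], [374.0, 232.8]] [ 0.4955 -0.1027] [0.1263 0.0204] 78.6
plate 107 [[336.3, 245.5], [337.1, 240.7], [371.3, 246.9], [370.4, 251.6]] [ 0.4241 -0.0888] [0.1263 0.0175] 80.0
ridge 152 [[222.0, 229.5], [233.6, 227.4], [236.1, 241.2], [224.5, 243.3]] [0.4631 0.3591] [0.0501 0.0421] 11.0
gauge 88 [[417.9, 216.1], [418.9, 211.7], [445.2, 217.9], [444.2, 222.3]] [ 0.531  -0.3668] [0.0966 0.0162] 76.9
gauge 61 [[418.2, 210.4], [419.3, 205.0], [433.7, 208.0], [432.5, 213.4]] [ 0.5588 -0.3468] [0.0524 0.0199] 78.2
handle [ 0.54230895 -0.37443579  0.132     ]
handle side [ 0.54340139 -0.36736292  0.132     ]
[439.12406188 239.29581563] [396.49319551 161.27074492]
footside [ 0.569 -0.322  0.008]
footside [ 0.534 -0.309  0.008]
footside [ 0.515 -0.411  0.008]
foottop [ 0.54  -0.324  0.01 ]
foottop [ 0.515 -0.417  0.01 ]
foottop [ 0.57  -0.329  0.01 ]
```

>>> move_arm --pt "1 0.022 0.053 0 0 0 0.89" --pt "1 0.022 0.053 0 0 0 0.89" --pt "1 0.022 0.053 0 0 0 0.89" --pt "1 0.022 0.053 0 0 0 0.89" --pt "1 0.022 0.053 0 0 0 0.89" --pt "1 0.022 0.053 0 0 0 0.89" --pt "1 0.022 0.053 0 0 0 0.89" --pt "1 0.022 0.053 0 0 0 0.89" --pt "1 0.022 0.053 0 0 0 0.89" --pt "1 0.022 0.053 0 0 0 0.89" --pt "1 0.022 0.053 0 0 0 0.89" --pt "1 0.022 0.053 0 0 0 0.89"

```text
time: 1.9
tcp_pos: [0.4601, -0.0607, 0.3044]
tool_rot: [1.854, 2.535, 0.0]
ft_force: [1.1, -1.1, -0.1]
grip_width: 1.002
gripper_force: 0.0
```

>>> move_arm --pt "1 0.021 0.054 -0.02 0 0 -0.06" --pt "1 0.021 0.054 -0.02 0 0 0" --pt "1 0.021 0.054 -0.02 0 0 0" --pt "1 0 0 -0.055 0 0 0" --pt "1 0 0 -0.055 0 0 0" --pt "1 0 0 -0.04 0 0 0" --pt "1 0 0 0 0 0 0"

```text
time: 2.78
tcp_pos: [0.5209, 0.0995, 0.0917]
tool_rot: [-1.868, -2.522, 0.008]
ft_force: [-0.7, 0.1, 0.9]
grip_width: 1.001
gripper_force: 0.0
```

```bash
python3 - <<'E'
from h import *
s=bot.read_state();print(bot.nose_length,s['tcp_pos'],s['ft_force'])
c=cam('side');f=c['frame'][190:270,290:390];cv2.imwrite('pics/s1.png',cv2.resize(f,None,fx=6,fy=6,interpolation=cv2.INTER_CUBIC)[:,:,::-1])
E
```

```text
0.0726 [0.52092935 0.09952018 0.09165667] [-0.69129044  0.12185218  0.91871356]
```

View pics/s1.png

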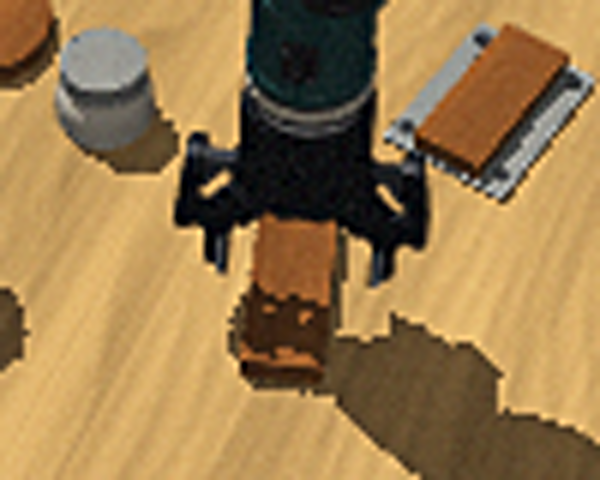

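The bat sits between the open fingers, well aligned. I'll lower the tool and close.

>>> move_arm --pt "1 0.003 0.002 -0.014 0 0 0" --pt "1 0 0 0 0 0 0" --pt "0.3 0 0 0 0 0 0" --pt "0.3 0 0 0 0 0 0" --pt "0.3 0 0 0 0 0 0" --pt "0.3 0 0 0 0 0 0" --newtons 40

```text
time: 3.58
tcp_pos: [0.5255, 0.1017, 0.0808]
tool_rot: [1.871, 2.523, 0.0]
ft_force: [-0.5, -1.0, 5.0]
grip_width: 0.572
gripper_force: 41.0
```

>>> move_arm --pt "0.3 0 0 0.03 0 0 0" --pt "0.3 0 0 0.03 0 0 0" --pt "0.3 -0.016 -0.049 0 0 0 -0.8" --pt "0.3 -0.016 -0.049 0 0 0 -0.8" --pt "0.3 -0.016 -0.049 0 0 0 -0.8" --pt "0.3 -0.017 -0.05 0 0 0 -0.8" --pt "0.3 0 0 0 0 0 0" --pt "0.3 0 0 0 0 0 0"

```text
time: 4.58
tcp_pos: [0.4607, -0.0949, 0.1401]
tool_rot: [2.417, 2.007, 0.002]
ft_force: [0.6, -0.1, -0.9]
grip_width: 0.568
gripper_force: 42.4
```

```bash
python3 - <<'E'
from h import *
from m import rect
s=bot.read_state();print(s['tcp_pos'],s['tool_rot'],s['ft_force'],s['grip_width'])
c=cam('side','s2f.png');f=c['frame'][165:235,330:410];cv2.imwrite('pics/s2.png',cv2.resize(f,None,fx=7,fy=7,interpolation=cv2.INTER_CUBIC)[:,:,::-1])
E
```

```text
[ 0.46069968 -0.09492579  0.14013807] [2.41652529e+00 2.00694667e+00 1.86975755e-03] [ 0.5647278  -0.1335486  -0.94410974] 0.5683683373381304
```

View pics/s2.png

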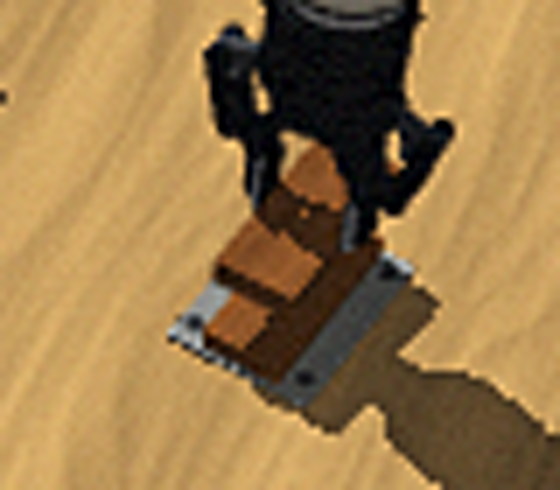

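>>> move_arm --pt "0.3 0 0 -0.025 0 0 0" --pt "0.3 0 0 -0.011 0 0 0" --pt "0.3 0 0 -0.003 0 0 0" --pt "0.3 0 0 -0.002 0 0 0" --pt "0.3 0 0 0 0 0 0"

```text
time: 5.25
tcp_pos: [0.4606, -0.0951, 0.0992]
tool_rot: [2.417, 2.007, 0.001]
ft_force: [0.0, -0.7, -1.7]
grip_width: 0.568
gripper_force: 42.4
```

Almost seated; I'll lower 1 mm more, open and lift away.

>>> move_arm --pt "0.3 0 0 -0.001 0 0 0" --pt "0.6 0 0 0 0 0 0" --pt "0.8 0 0 0 0 0 0" --pt "1 0 0 0 0 0 0" --pt "1 0 0 0 0 0 0" --pt "1 0 0 0.06 0 0 0" --pt "1 0 0.04 0.045 0 0 0" --pt "1 0 0.06 0 0 0 0" --pt "1 0 0.06 0 0 0 0.65" --pt "1 0 0.06 0 0 0 0.65" --pt "1 0 0.06 0 0 0 0.65" --pt "1 0 0.06 0 0 0 0.65"

```text
time: 6.75
tcp_pos: [0.4601, 0.2465, 0.2029]
tool_rot: [1.978, 2.44, -0.0]
ft_force: [0.7, -0.5, 0.3]
grip_width: 1.003
gripper_force: 0.0
```

```bash
python3 - <<'E'
from h import *
from m import rect
s=bot.read_state();print(s['time'],s['tcp_pos'],s['tool_rot'],s['ft_force'],s['grip_width'])
for n,w in(('top',(325,210,390,262)),('side',(345,175,400,235))):
    c=cam(n,n+'3.png')
    for a,b in blobs(c,w,(8,140,98 if n=='top' else 70),(17,255,255))[0]: print(n,a,*rect(c,b,.036))
    if n=='top':
        for a,b in blobs(c,w,(0,0,90),(40,75,255))[0]: print('plate',round(a),*rect(c,b,.004))
E
```

```text
6.75 [0.46006184 0.24650926 0.20288896] [ 1.97846161e+00  2.43987772e+00 -3.74783371e-04] [ 0.66181329 -0.53621979  0.29091365] 1.0027785226724713
top 441.59375 [ 0.4602 -0.0967] [0.1199 0.0503] 78.9
plate 155 [ 0.4955 -0.1028] [0.1264 0.0204] 78.6
side 288.375 [ 0.4597 -0.0938] [0.1331 0.0572] 80.8
```

The bat is placed within about 2 mm. On to the mould.

>>> move_arm --pt "1 0.001 0.057 0 0 0 -0.05" --pt "1 0.002 0.0575 -0.01 0 0 0" --pt "1 0 0 -0.05 0 0 0" --pt "1 0 0 -0.04 0 0 0" --pt "1 0 0 -0.01 0 0 0" --pt "1 0 0 0 0 0 0" --pt "0.3 0 0 0 0 0 0" --pt "0.3 0 0 0 0 0 0" --pt "0.3 0 0 0 0 0 0" --pt "0.3 0 0 0 0 0 0" --newtons 50

```text
time: 8.1
tcp_pos: [0.4643, 0.3599, 0.0947]
tool_rot: [1.992, 2.429, 0.005]
ft_force: [0.3, -1.2, 5.8]
grip_width: 0.574
gripper_force: 53.9
```

>>> move_arm --pt "0.3 0 0 0.04 0 0 0" --pt "0.3 0 -0.03 0.045 0 0 0" --pt "0.3 0 -0.057 0 0 0 -0.32" --pt "0.3 0 -0.057 0 0 0 -0.32" --pt "0.3 0 -0.057 0 0 0 -0.32" --pt "0.3 0 -0.057 0 0 0 -0.32" --pt "0.3 -0.001 -0.057 0 0 0 -0.32" --pt "0.3 -0.001 -0.057 0 0 0 -0.32" --pt "0.3 -0.001 -0.057 0 0 0 -0.32" --pt "0.3 -0.001 -0.028 0 0 0 -0.32" --pt "0.3 0 0 0 0 0 0" --pt "0.3 0 0 0 0 0 0"

```text
time: 9.6
tcp_pos: [0.4593, -0.097, 0.1781]
tool_rot: [-2.418, -2.006, -0.001]
ft_force: [0.5, 0.4, -3.4]
grip_width: 0.575
gripper_force: 54.0
```

```bash
python3 - <<'E'
from h import *
s=bot.read_state();print(s['time'],s['tcp_pos'],s['tool_rot'],s['ft_force'],s['grip_width'])
c=cam('side');f=c['frame'][140:240,320:430];a=cv2.resize(f,None,fx=5,fy=5,interpolation=cv2.INTER_CUBIC)
c=cam('top');f=c['frame'][200:300,310:360+10];b=cv2.resize(f,None,fx=4,fy=5,interpolation=cv2.INTER_CUBIC)
cv2.imwrite('pics/s4.png',np.hstack([a,b])[:,:,::-1])
E
```

```text
9.6 [ 0.45931736 -0.0969652   0.17813043] [-2.41755655e+00 -2.00604222e+00 -1.27784178e-03] [ 0.49397208  0.3501432  -3.43644494] 0.5754538911530973
```

View pics/s4.png

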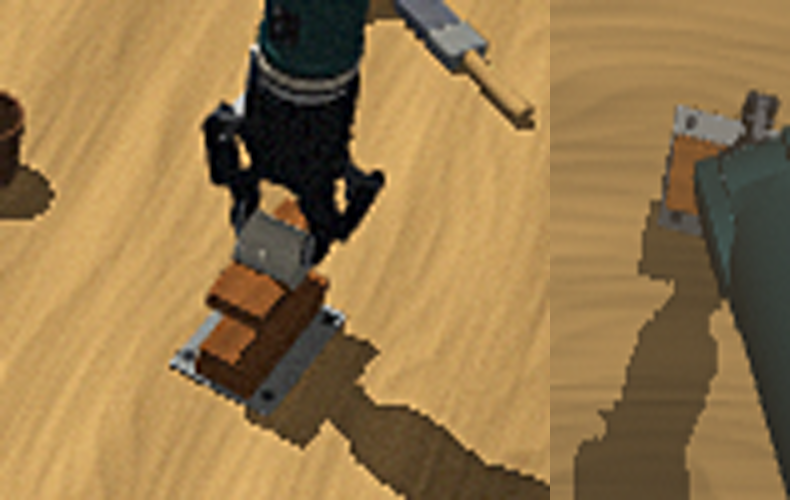

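The mould is held level and square above the two bats. Lowering it.

>>> move_arm --pt "0.3 0.001 0 -0.03 0 0 0" --pt "0.3 0 0 -0.011 0 0 0" --pt "0.3 0 0 -0.004 0 0 0" --pt "0.3 0 0 -0.002 0 0 0" --pt "0.3 0 0 0 0 0 0"

```text
time: 10.32
tcp_pos: [0.4606, -0.0976, 0.1313]
tool_rot: [2.418, 2.005, 0.001]
ft_force: [-0.0, -0.3, -2.1]
grip_width: 0.569
gripper_force: 53.8
```

>>> move_arm --pt "0.3 0 0 -0.001 0 0 0" --pt "0.6 0 0 0 0 0 0" --pt "0.8 0 0 0 0 0 0" --pt "1 0 0 0 0 0 0" --pt "1 0 0 0 0 0 0" --pt "1 0 0 0.06 0 0 0" --pt "1 0 0 0.06 0 0 0" --pt "1 0.016 -0.055 0 0 0 0" --pt "1 0.016 -0.055 0 0 0 0" --pt "1 0.016 -0.055 0 0 0 0" --pt "1 0.016 -0.055 0 0 0 0" --pt "1 0.018 -0.055 0 0 0 -0.2"

```text
time: 11.82
tcp_pos: [0.5422, -0.3745, 0.2497]
tool_rot: [-2.449, -1.967, 0.0]
ft_force: [0.6, -0.4, 0.6]
grip_width: 1.003
gripper_force: 0.0
```

```bash
python3 - <<'E'
from h import *
from m import rect
s=bot.read_state();print(s['time'],s['tcp_pos'],s['tool_rot'],s['ft_force'],s['grip_width'])
for n,w in(('top',(325,205,390,262)),('side',(335,175,400,235))):
    c=cam(n,n+'5.png')
    for a,b in blobs(c,w,(8,140,98 if n=='top' else 70),(17,255,255))[0]: print(n,a,b.round(1).tolist(),*rect(c,b,.054))
    for a,b in blobs(c,w,(0,0,90),(40,75,255))[0]: print(n,'ridge',round(a),*rect(c,b,.078))
E
```

```text
11.825 [ 0.54219051 -0.3745363   0.24967387] [-2.44907547e+00 -1.96667685e+00  2.32112513e-04] [ 0.64517422 -0.43056115  0.58375371] 1.0027480583781647
top 132.96875 [[338.5, 240.0], [341.3, 226.4], [351.6, 228.5], [348.8, 242.1]] [ 0.4689 -0.0557] [0.0491 0.0372] 168.8
top 132.15625 [[361.4, 244.5], [363.8, 231.2], [374.3, 233.1], [371.9, 246.4]] [ 0.4531 -0.1363] [0.0478 0.038 ] 169.7
top ridge 340 [ 0.4745 -0.0989] [0.1188 0.0836] 90.2
side 90.03125 [[360.3, 206.7], [364.1, 199.1], [375.3, 204.7], [371.5, 212.3]] [ 0.4685 -0.0529] [0.0494 0.0424] 169.0
side 53.6875 [[372.1, 190.5], [375.1, 185.5], [386.0, 191.9], [383.0, 196.9]] [ 0.4535 -0.1425] [0.0525 0.0312] 162.8
side ridge 103 [ 0.4634 -0.0845] [0.0528 0.0475] 166.9
```

The mould is centred at about (0.461,-0.096) at 78.9°, so that placing is good. Now the gauge.

>>> move_arm --pt "1 0.001 0.003 -0.04 0 0 0" --pt "1 0 0 -0.032 0 0 0" --pt "1 0 0 -0.01 0 0 0" --pt "1 0 0 0 0 0 0" --pt "0.1 0 0 0 0 0 0" --pt "0.1 0 0 0 0 0 0" --pt "0.1 0 0 0 0 0 0" --pt "0.1 0 0 0 0 0 0" --pt "0.1 0 0 0 0 0 0" --pt "0.1 0 0 0 0 0 0" --newtons 100

```text
time: 13.18
tcp_pos: [0.5443, -0.3701, 0.1687]
tool_rot: [2.447, 1.967, 0.002]
ft_force: [1.0, -0.0, 4.9]
grip_width: 0.247
gripper_force: 98.6
```

>>> move_arm --pt "0.1 0 0 0.05 0 0 0" --pt "0.1 0 0 0.055 0 0 0" --pt "0.1 0 0.05 0.028 0 0 0.8" --pt "0.1 0 0.05 0.028 0 0 0.8" --pt "0.1 0 0.05 0.028 0 0 0.8" --pt "0.1 0 0.05 0.028 0 0 0.8" --pt "0.1 0 0.05 0.028 0 0 0.8" --pt "0.1 0 0.05 0.028 0 0 0.8" --pt "0.1 0 0.05 0.028 0 0 0.8" --pt "0.1 0 0.05 0.028 0 0 0.8" --pt "0.1 0 0.05 0.028 0 0 0.8" --pt "0.1 0 0.05 0.028 0 0 0.8"

```text
time: 14.68
tcp_pos: [0.542, 0.131, 0.552]
tool_rot: [-0.903, -3.006, 0.005]
ft_force: [0.6, 0.3, -3.4]
grip_width: 0.244
gripper_force: 99.1
```

>>> move_arm --pt "0.1 -0.02 0.052 0.02 0 0 0.8" --pt "0.1 -0.02 0.052 0.02 0 0 0.8" --pt "0.1 -0.02 0.052 0.02 0 0 0.8" --pt "0.1 -0.02 0.052 0.02 0 0 0.8" --pt "0.1 -0.02 0.052 0.02 0 0 0.8" --pt "0.1 -0.03 0.052 0.02 0 0 0.8" --pt "0.1 -0.03 0.052 0.02 0 0 0.8" --pt "0.1 0 0 0 0.93 0.25 0" --pt "0.1 0 0 0 0.93 0.25 0" --pt "0.1 0 0 0 0.93 0.25 0" --pt "0.1 0 0 0 0 0 0"

```text
time: 16.05
tcp_pos: [0.3861, 0.49, 0.6891]
tool_rot: [0.372, -2.991, -0.644]
ft_force: [0.0, -0.9, -4.1]
grip_width: 0.242
gripper_force: 100.2
```

```bash
python3 - <<'E'
from h import *
s=bot.read_state();print(s['time'],s['tcp_pos'],s['tool_rot'],s['ft_force'],s['grip_width'],s['q'])
r=R.from_rotvec(s['tool_rot']);print(r.as_matrix().round(3))
c=cam('side','side6.png');p=np.array(s['tcp_pos'])+r.apply([0,0,.083]);u,v=proj(c,p);print(u,v)
f=c['frame'];x0=int(np.clip(u-65,0,510));y0=int(np.clip(v-50,0,300));print(x0,y0)
cv2.imwrite('pics/s6.png',cv2.resize(f[y0:y0+100,x0:x0+130],None,fx=6,fy=6,interpolation=cv2.INTER_CUBIC)[:,:,::-1])
E
```

```text
16.05 [0.38606785 0.48997881 0.68910741] [ 0.37226995 -2.99080958 -0.64424831] [ 0.00949526 -0.92410442 -4.1119532 ] 0.24229005663456674 [ 0.00963619  0.34523378 -1.2249763   1.38016536  0.05828277  1.30290258
  0.67250961]
[[-0.969 -0.222 -0.108]
 [-0.247  0.884  0.398]
 [ 0.007  0.413 -0.911]]
337.993192154643 238.71389520365776
272 188
```

View pics/s6.png

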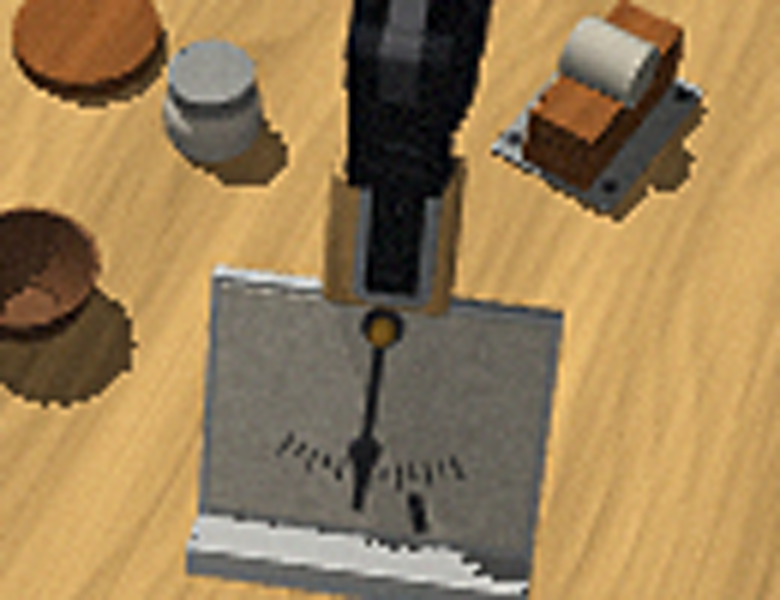

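The face is visible: pivot at (382,330) in the crop, pointer tip at (358,508) and still swinging, mark at (418,512) to the viewer's right, which is the gauge's +y. I'll let it settle and measure on the dial plane.

>>> move_arm --pt "0.1 0 0 0 0 0 0" --pt "0.1 0 0 0 0 0 0" --pt "0.1 0 0 0 0 0 0" --pt "0.1 0 0 0 0 0 0" --pt "0.1 0 0 0 0 0 0" --pt "0.1 0 0 0 0 0 0" --pt "0.1 0 0 0 0 0 0" --pt "0.1 0 0 0 0 0 0"

```text
time: 17.1
tcp_pos: [0.3841, 0.493, 0.6924]
tool_rot: [0.38, -2.988, -0.657]
ft_force: [-0.5, -0.7, -2.7]
grip_width: 0.247
gripper_force: 100.2
```

```bash
cat > d.py <<'E'
from h import *
s=bot.read_state();r=R.from_rotvec(s['tool_rot']);A=r.as_matrix();t=np.array(s['tcp_pos'])
print(t.round(4),s['tool_rot'],A[:,0].round(3))
c=cam('side'); o=np.array(c['xyz']); n=A[:,1]
def plane(u,v,off=.004):  # -> gauge y, tool z (mm)
    f=K(c); d=R.from_rotvec(c['orientation']).apply([(u-c['cx'])/f,-(v-c['cy'])/f,-1])
    p=o+d*((t+off*n-o)@n)/(d@n)-t; return np.array([p@A[:,0],p@A[:,2]])*1e3
x0,y0=272,188
g=cv2.cvtColor(cv2.resize(c['frame'][y0:y0+100,x0:x0+130],None,fx=6,fy=6,interpolation=cv2.INTER_CUBIC),cv2.COLOR_RGB2GRAY)
m=(g<62).astype(np.uint8); m[:315]=0;m[:, :215]=0;m[:,545:]=0;m[545:]=0
k,l,st,ce=cv2.connectedComponentsWithStats(m)
full=lambda q:(np.array(q)+.5)/6-.5+[x0,y0]
for i in range(1,k):
    if st[i][4]>60: 
        ys,xs=np.where(l==i); j=ys.argmax()
        print(st[i].tolist(),ce[i].round(1),plane(*full(ce[i])).round(1),'low',plane(*full((xs[ys>=ys.max()-3].mean(),ys.max()))).round(1))
hs=cv2.cvtColor(c['frame'][y0:y0+100,x0:x0+130],cv2.COLOR_RGB2HSV)
for q in((382,330),(213,285),(562,318),(203,517),(532,555)): print(q,plane(*full(q)).round(1))
cv2.imwrite('pics/s7.png',cv2.resize(c['frame'][y0:y0+100,x0:x0+130],None,fx=6,fy=6,interpolation=cv2.INTER_CUBIC)[:,:,::-1])
E
python3 d.py
```

```text
[0.3841 0.493  0.6924] [ 0.37954077 -2.98848273 -0.65699732] [-0.968 -0.251  0.004]
[364, 315, 44, 34, 823] [386.6 327.9] [-3.2 86.7] low [-0.3 92.7]
[519, 315, 26, 4, 71] [533.7 316. ] [37.1 76.7] low [37.1 77.3]
[355, 349, 35, 172, 2414] [374.1 439.6] [ -3.6 123.5] low [ -3.6 150.9]
[427, 470, 10, 23, 88] [430.9 481.2] [ 13.9 134.7] low [ 15.2 138.1]
[397, 476, 7, 15, 65] [399.8 483.2] [  5.  136.8] low [  5.2 139.1]
[409, 502, 21, 38, 543] [419.7 520.2] [ 11.9 148.4] low [ 13.4 154.6]
(382, 330) [-4.4 87.6]
(213, 285) [-53.1  80.6]
(562, 318) [44.9 76.1]
(203, 517) [-51.6 158. ]
(532, 555) [ 45.3 154.7]
```

View pics/s7.png

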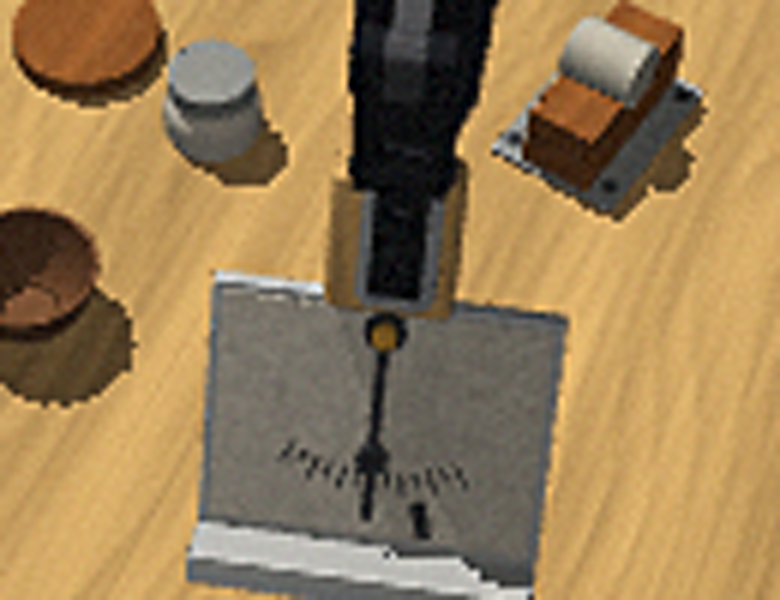

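Pointer and mark are both clear. The mark is 14.5° (0.253 rad) from the settled pointer, and the ticks at 9.7° and 20.3° agree. Back to the stack, upright and square.

>>> move_arm --pt "0.1 0.04 -0.03 -0.02 -0.92 -0.24 0" --pt "0.1 0.04 -0.03 -0.02 -0.92 -0.24 0" --pt "0.1 0.04 -0.03 -0.02 -0.92 -0.24 0" --pt "0.1 0 -0.045 -0.03 0 0 -0.95" --pt "0.1 0 -0.045 -0.03 0 0 -0.95" --pt "0.1 0 -0.045 -0.03 0 0 -0.95" --pt "0.1 0 -0.045 -0.03 0 0 -0.95" --pt "0.1 0 -0.045 -0.03 0 0 -0.95" --pt "0.1 0 -0.045 -0.03 0 0 -0.95" --pt "0.1 0 -0.045 -0.03 0 0 -0.95" --pt "0.1 0 -0.045 -0.03 0 0 -0.95" --pt "0.1 0 -0.045 -0.03 0 0 -0.95"

```text
time: 18.65
tcp_pos: [0.5048, -0.0029, 0.3621]
tool_rot: [1.554, 2.728, 0.014]
ft_force: [0.2, 0.0, -2.7]
grip_width: 0.243
gripper_force: 100.8
```

>>> move_arm --pt "0.1 -0.01 -0.018 -0.005 0 0 -0.95" --pt "0.1 -0.01 -0.018 -0.005 0 0 -0.95" --pt "0.1 -0.01 -0.018 -0.005 0 0 -0.95" --pt "0.1 -0.01 -0.018 -0.005 0 0 -0.95" --pt "0.1 -0.009 -0.02 -0.005 0 0 -0.95" --pt "0.1 0 0 0 0 0 0" --pt "0.1 0 0 0 0 0 0" --pt "0.1 0 0 0 0 0 0"

```text
time: 19.65
tcp_pos: [0.456, -0.0929, 0.3378]
tool_rot: [2.4, 2.024, 0.012]
ft_force: [-0.0, 1.2, -3.6]
grip_width: 0.246
gripper_force: 100.7
```

```bash
cat > st.py <<'E'
from h import *
s=bot.read_state();A=R.from_rotvec(s['tool_rot']).as_matrix()
print(s['time'],s['tcp_pos'].round(4),s['ft_force'].round(1),s['ft_torque'].round(2),s['grip_width'],'\n',A.round(4), 'yaw',np.degrees(np.arctan2(A[1,1],A[0,1])))
tx=np.array([np.cos(np.radians(79.1)),np.sin(np.radians(79.1)),0]);z=-A[:,2]
print('lean to +y deg',np.degrees(np.arctan2(z@tx,z[2])))
# turn (units) to the upright square pose
T=np.c_[tx,[tx[1],-tx[0],0],[0,0,-1]]
print('turn to upright',(R.from_matrix(T@A.T).as_rotvec()/.15).round(3))
E
python3 st.py
```

```text
19.65 [ 0.456  -0.0929  0.3378] [-0.   1.2 -3.6] [ 0.01  0.01 -0.04] 0.24580402455524114 
 [[ 0.1688  0.9856  0.0076]
 [ 0.9856 -0.1688  0.0029]
 [ 0.0041  0.007  -1.    ]] yaw -9.720475970279248
lean to +y deg -0.24399072672547004
turn to upright [-0.019  0.051 -0.137]
```

>>> move_arm --pt "0.1 0.0045 -0.0025 -0.03 -0.02 0.05 -0.14" --pt "0.1 0 0 -0.035 0 0 0" --pt "0.1 0 0 -0.015 0 0 0" --pt "0.1 0 0 -0.003 0 0 0" --pt "0.1 0 0 0 0 0 0"

```text
time: 20.27
tcp_pos: [0.4603, -0.0962, 0.2551]
tool_rot: [2.424, 1.997, -0.001]
ft_force: [-0.6, 1.0, -2.8]
grip_width: 0.244
gripper_force: 100.6
```

```bash
python3 st.py; python3 -c "
from h import *
c=cam('side');cv2.imwrite('pics/s8.png',cv2.resize(c['frame'][120:230,320:430],None,fx=5,fy=5,interpolation=cv2.INTER_CUBIC)[:,:,::-1])"
```

```text
20.275 [ 0.4603 -0.0962  0.2551] [-0.6  1.  -2.8] [0.02 0.   0.03] 0.24362206938536843 
 [[ 1.915e-01  9.815e-01  0.000e+00]
 [ 9.815e-01 -1.915e-01 -1.000e-03]
 [-1.000e-03  2.000e-04 -1.000e+00]] yaw -11.038499922027464
lean to +y deg 0.05582309256863056
turn to upright [0.007 0.    0.016]
```

View pics/s8.png

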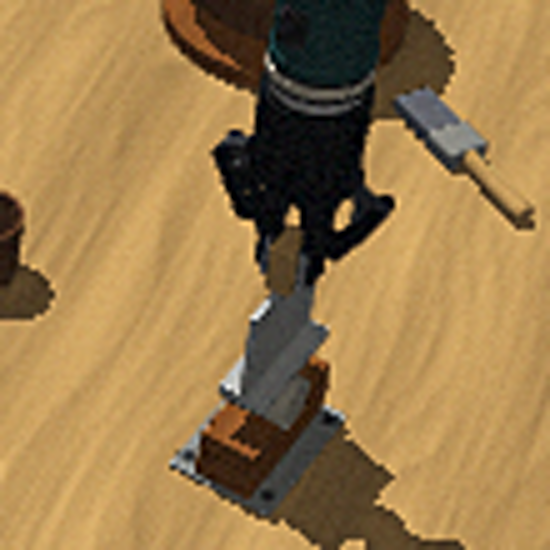

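The gauge is level just above the crown. I'll creep down to contact.

>>> move_arm --pt "0.1 0 0 -0.002 0 0 0" --pt "0.1 0 0 -0.002 0 0 0" --pt "0.1 0 0 0 0 0 0" --pt "0.1 0 0 0 0 0 0"

```text
time: 20.82
tcp_pos: [0.4598, -0.0965, 0.2506]
tool_rot: [2.425, 1.997, -0.002]
ft_force: [0.1, -0.7, -2.3]
grip_width: 0.245
gripper_force: 100.7
```

>>> move_arm --pt "0.1 0 0 -0.0015 0 0 0" --pt "0.1 0 0 0 0 0 0" --pt "0.1 0 0 0 0 0 0" --pt "0.1 0 0 0 0 0 0"

```text
time: 21.32
tcp_pos: [0.4601, -0.0964, 0.2504]
tool_rot: [2.425, 1.996, -0.003]
ft_force: [-2.4, 0.6, 10.8]
grip_width: 0.245
gripper_force: 102.7
```

Firm contact. Now I'll rock it over the ridge in rolling steps.

>>> move_arm --pt "0.1 0 0 0.0006 0 0 0" --pt "0.1 0.0013 0.007 -0.0001 -0.276 0.053 0" --pt "0.1 0.0013 0.007 -0.0004 -0.276 0.053 0" --pt "0.1 0.0013 0.007 -0.0007 -0.276 0.053 0" --pt "0.1 0 0 0 0 0 0" --pt "0.1 0 0 0 0 0 0"

```text
time: 22.08
tcp_pos: [0.4643, -0.0744, 0.2493]
tool_rot: [2.36, 1.944, -0.148]
ft_force: [-1.4, 2.6, 7.8]
grip_width: 0.243
gripper_force: 102.4
```

```bash
python3 st.py
```

```text
22.075 [ 0.4643 -0.0744  0.2493] [-1.4  2.6  7.8] [0.66 0.5  0.  ] 0.2432845769262844 
 [[ 1.899e-01  9.815e-01 -2.330e-02]
 [ 9.737e-01 -1.913e-01 -1.238e-01]
 [-1.260e-01  8.000e-04 -9.920e-01]] yaw -11.031004276933546
lean to +y deg 7.236090382832941
turn to upright [ 0.828 -0.155  0.016]
```

>>> move_arm --pt "0.1 0.0013 0.007 -0.0007 -0.276 0.053 0" --pt "0.1 0.0013 0.0069 -0.0009 -0.276 0.053 0" --pt "0.1 0.0013 0.0069 -0.0012 -0.276 0.053 0" --pt "0.1 0 0 0 0 0 0" --pt "0.1 0 0 0 0 0 0" --pt "0.1 0 0 0 0 0 0" --pt "0.1 0 0 0 0 0 0" --pt "0.1 0 0 0 0 0 0"

```text
time: 23.08
tcp_pos: [0.4683, -0.0536, 0.2459]
tool_rot: [2.292, 1.885, -0.286]
ft_force: [1.0, 5.9, 3.4]
grip_width: 0.244
gripper_force: 101.7
```

```bash
python3 st.py; cat > v.py <<'E'
from h import *
c=cam('side');a=cv2.resize(c['frame'][130:210,340:420],None,fx=5,fy=5,interpolation=cv2.INTER_CUBIC)
t=cam('top');b=cv2.resize(t['frame'][200:280,320:400],None,fx=5,fy=5,interpolation=cv2.INTER_CUBIC)
cv2.imwrite('pics/s9.png',np.hstack([a,b])[:,:,::-1])
# predicted side-view pixels of the gauge outline (dial back x=-3, y=+-50, z=10 and 91), rigid in grip
s=bot.read_state();A=R.from_rotvec(s['tool_rot']).as_matrix();T=s['tcp_pos']
for y in(.050,-.050):
    for x,z in((-.003,.091),(-.003,.010),(-.02,.0),(.02,.0)):
        P=T+A@np.array([y-.002,x,.1685-z]); u=proj(c,P); print((x,y,z),((u-[340,130])*5+2).round(0))
E
python3 v.py
```

```text
23.075 [ 0.4683 -0.0536  0.2459] [1.  5.9 3.4] [ 1.7  -0.14 -0.05] 0.2436803416657673 
 [[ 0.187   0.9813 -0.0457]
 [ 0.9507 -0.1925 -0.2431]
 [-0.2473  0.002  -0.9689]] yaw -11.097061335952207
lean to +y deg 14.319392650022806
turn to upright [ 1.638 -0.305  0.025]
(-0.003, 0.05, 0.091) [140. 308.]
(-0.003, 0.05, 0.01) [143. 364.]
(-0.02, 0.05, 0.0) [163. 381.]
(0.02, 0.05, 0.0) [117. 357.]
(-0.003, -0.05, 0.091) [211. 205.]
(-0.003, -0.05, 0.01) [211. 265.]
(-0.02, -0.05, 0.0) [230. 281.]
(0.02, -0.05, 0.0) [185. 260.]
```

View pics/s9.png

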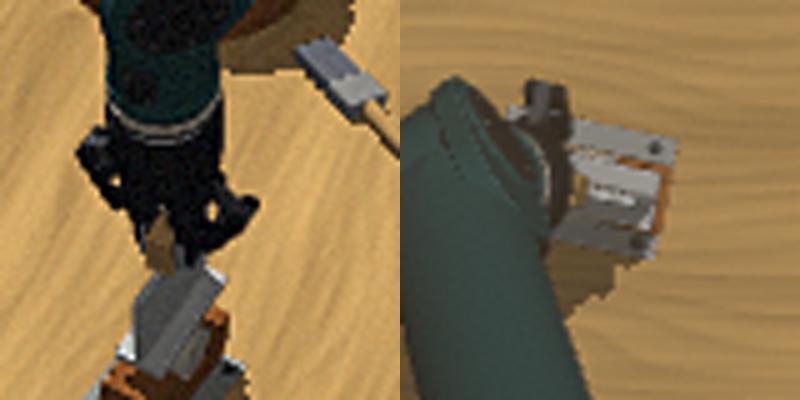

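The gauge foot lies where the rigid-grip prediction puts it, with near corners at about (117,352) and (160,378) and the far corner at about (228,281), so the lean is as commanded. There is about 6 N sideways, so I'll relieve that and check numerically that the mould has not shifted.

>>> move_arm --pt "0.1 0.0002 0.001 -0.0002 0 0 0" --pt "0.1 0 0 0 0 0 0" --pt "0.1 0 0 0 0 0 0" --pt "0.1 0 0 0 0 0 0"

```text
time: 23.68
tcp_pos: [0.4684, -0.0532, 0.2457]
tool_rot: [2.29, 1.885, -0.289]
ft_force: [1.7, 5.7, 4.5]
grip_width: 0.244
gripper_force: 101.7
```

```bash
python3 st.py; cat > w.py <<'E'
from h import *
old={n:cv2.imread(f'pics/{n}5.png')[:,:,::-1].copy() for n in('top','side')}
for n,w in(('top',(360,225,380,252)),('side',(352,188,385,222))):
    c=cam(n)
    for nm,f in(('old',old[n]),('new',c['frame'])):
        for a,b in blobs(dict(c,frame=f),w,(8,140,98 if n=='top' else 70),(17,255,255),8)[0][:3]: print(n,nm,round(a),b.round(1).tolist())
# side view: foot's underside edge toward the camera: grey blob of gauge
c=cam('side')
for a,b in blobs(c,(350,175,390,210),(0,0,60),(180,75,255),8)[0][:4]: print('grey',round(a),((b-[340,130])*5+2).round().tolist())
E
python3 w.py
```

```text
23.675 [ 0.4684 -0.0532  0.2457] [1.7 5.7 4.5] [ 1.52 -0.23 -0.04] 0.24374921680814307 
 [[ 0.1865  0.9814 -0.0464]
 [ 0.9503 -0.1922 -0.245 ]
 [-0.2494  0.0016 -0.9684]] yaw -11.078568061316288
lean to +y deg 14.440131692178907
turn to upright [ 1.651 -0.31   0.022]
top old 132 [[361.4, 244.5], [363.8, 231.2], [374.3, 233.1], [371.9, 246.4]]
top new 19 [[370.2, 246.1], [372.1, 233.0], [374.1, 233.3], [372.1, 246.4]]
side old 90 [[360.3, 206.7], [364.1, 199.1], [375.3, 204.7], [371.5, 212.3]]
side old 52 [[372.1, 190.5], [374.9, 185.7], [385.7, 192.1], [382.9, 196.9]]
side new 33 [[360.2, 206.5], [363.3, 201.1], [373.0, 206.7], [370.0, 212.1]]
side new 11 [[380.6, 190.6], [384.4, 190.6], [384.4, 194.6], [380.6, 194.6]]
grey 308 [[112.0, 361.0], [156.0, 242.0], [234.0, 271.0], [190.0, 390.0]]
grey 23 [[191.0, 398.0], [212.0, 367.0], [233.0, 381.0], [213.0, 412.0]]
```

```bash
cat > e.py <<'E'
from h import *
c=cam('side');x0,y0=340,130
g=cv2.resize(c['frame'][130:210,340:420],None,fx=5,fy=5,interpolation=cv2.INTER_CUBIC)
hsv=cv2.cvtColor(g,cv2.COLOR_RGB2HSV); m=cv2.inRange(hsv,np.array([0,0,60]),np.array([180,75,255]))
m[:265]=0
k,l,st,ce=cv2.connectedComponentsWithStats(m); i=1+st[1:,4].argmax()
cs,_=cv2.findContours((l==i).astype(np.uint8),cv2.RETR_EXTERNAL,cv2.CHAIN_APPROX_NONE)
print(cv2.approxPolyDP(max(cs,key=len),4,True)[:,0].tolist())
# predictions vs gauge roll slip d in grip (rotation about grip point, about gauge x)
s=bot.read_state();A=R.from_rotvec(s['tool_rot']).as_matrix();T=s['tcp_pos']
for d in(-6,-3,0,3,6):
    q=R.from_euler('y',d,degrees=True)   # about tool y (= gauge x)
    out=[]
    for x,y,z in((-.02,.05,0),(-.02,-.05,0),(.02,.05,0),(-.003,.05,.091),(-.02,.05,.01),(-.02,-.05,.01)):
        P=T+A@(np.array([0,0,.0575])+q.apply([y-.002,x,.111-z])); out.append(((proj(c,P)-[340,130])*5+2).round().astype(int).tolist())
    v=A@q.apply([0,0,-1]); print(d,'lean',np.degrees(np.arctan2(v@[.189,.982,0],v[2])).round(1),out)
E
python3 e.py
```

```text
[[226, 277], [207, 265], [192, 270], [176, 265], [173, 277], [155, 272], [131, 306], [134, 322], [115, 350], [115, 359], [82, 399], [98, 399], [99, 382], [118, 354], [156, 378], [169, 369], [187, 379], [208, 341], [200, 317]]
-6 lean 20.4 [[171, 372], [238, 266], [125, 349], [141, 309], [170, 366], [237, 260]]
-3 lean 17.4 [[167, 376], [234, 274], [121, 353], [140, 309], [167, 370], [234, 267]]
0 lean 14.4 [[163, 381], [230, 281], [117, 357], [140, 308], [163, 374], [230, 274]]
3 lean 11.4 [[159, 385], [226, 289], [113, 362], [139, 307], [159, 378], [227, 282]]
6 lean 8.4 [[155, 389], [222, 296], [109, 365], [138, 306], [156, 381], [223, 288]]
```

The mould has not moved. To make the lean check differential, I'll run the same corner detection on the earlier saved level picture.

```bash
cat > e2.py <<'E'
from h import *
c=cam('side'); s=bot.read_state()
old=cv2.imread('pics/s8.png')[:,:,::-1]   # 5x, origin (320,120)
new=cv2.resize(c['frame'][120:230,320:430],None,fx=5,fy=5,interpolation=cv2.INTER_CUBIC)
def edge(g,T,rv,nm):
    A=R.from_rotvec(rv).as_matrix(); px=lambda y,x,z,d:(proj(c,T+A@(np.array([0,0,.0575])+R.from_euler('y',d,degrees=True).apply([y-.002,x,.111-z])))-[320,120])*5+2
    gray=cv2.GaussianBlur(cv2.cvtColor(g,cv2.COLOR_RGB2HSV)[:,:,1],(0,0),1.5).astype(np.float32)  # saturation: grey low, wood high
    pts=[]
    a,b=px(.05,-.02,0,0),px(-.05,-.02,0,0); e=(b-a)/np.linalg.norm(b-a); nn=np.array([-e[1],e[0]])
    for t in np.r_[np.linspace(.06,.3,25),np.linspace(.75,.95,20)]:
        q=a+t*(b-a)+np.outer(np.arange(-14,15,.5),nn)
        p=cv2.remap(gray,q[:,0].astype(np.float32)[None],q[:,1].astype(np.float32)[None],cv2.INTER_LINEAR)[0]
        d=np.gradient(p); j=np.abs(d).argmax(); pts.append((t*np.linalg.norm(b-a),-14+.5*j,d[j]))
    pts=np.array(pts); k=np.ones(len(pts),bool)
    for _ in range(4):
        f=np.polyfit(pts[k,0],pts[k,1],1); r=np.abs(pts[:,1]-np.polyval(f,pts[:,0])); k=r<max(2,1.5*np.median(r))
    print(nm,'edge angle vs prediction deg',np.degrees(np.arctan(f[0])).round(2),'offset',f[1].round(1),'inliers',k.sum(),len(k),pts[::4,1])
    for d in(-3,3):
        a2,b2=px(.05,-.02,0,d),px(-.05,-.02,0,d); v=b2-a2; print('  pred change for d',d,np.degrees(np.arctan2(v@nn,v@e)).round(2))
edge(old,np.array([.4603,-.0962,.2551]),[2.424,1.997,-.001],'level')
edge(new,s['tcp_pos'],s['tool_rot'],'leaned')
E
python3 e2.py
```

```text
level edge angle vs prediction deg -1.06 offset -2.3 inliers 44 45 [-2.5 -2.  -1.5 -2.5 -3.5 -4.  -5.5 -3.  -4.5 -4.5 -4.  -4. ]
  pred change for d -3 -1.26
  pred change for d 3 1.36
leaned edge angle vs prediction deg -1.01 offset -1.9 inliers 44 45 [-2.  -1.5 -1.  -3.5 -3.  -2.5 -2.  -3.5 -3.5 -3.  -4.  -4. ]
  pred change for d -3 -0.93
  pred change for d 3 0.98
```

The foot edge matches the prediction the same way level (-1.06°) and leaned (-1.01°). So the gauge has not slipped, and the lean is 14.4° against the measured 14.5° mark. Handing in.

```bash
python3 -c "
from plant import bot
s=bot.read_state();print(s['time'],s['qd'].round(3) if hasattr(s['qd'],'round') else s['qd'],s['ft_force'])
print(bot.sign_off())"
```

```text
23.925 [ 0.001  0.001  0.002 -0.    -0.001 -0.     0.002] [1.33972152 5.0288412  4.08358322]
the job is handed in; nothing more can be done
None
```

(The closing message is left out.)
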